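Snap open the soap box

TASK

Open the yellow soap box so that the soap can dry: with the fingertips press its red snap tab all the way down, then push the released pale yellow lid along its rails, over the tab, until it lies fully on the bamboo rack, clear of the tub and the tab. The lid is only pushed, never lifted or tipped, and the toiletries around it stay where they are.

Things in the scene. Friction and masses are not known exactly. Their poses are not given: they have to be found in the camera images.
- soap_box: Fixed yellow soap box with rack, 270 (x) x 88 mm (y). Origin on the table under the red tab's centre; z up; x points the way the lid is pushed: tub with soap at x -135 to -21 mm, tab -18 to +18, bamboo rack +21 to +129. The lid slides on ledges 36 mm above the table, between rails at y +-38 to +-44 mm; rails, back stop (x -135 to -129) and end stop (x +129 to +135) are 46 mm high.
- lid: Loose pale yellow lid, about 70 g, a plate 90 (x) x 72 (y) x 6 mm with 2 mm play to each rail. Origin at the centre of its underside, axes along those of soap_box; starts over the tub at about x -68, z 36 mm in the soap_box frame. Slides easily (about 1 N) once the tab is down; the raised tab blocks it. Its rear edge is clear of the tab from x +63 mm; at the end stop it is at x +84 mm.
- lid_ridge (a point): Middle of the top of the ridge across the lid, to push against: 50 mm long (y), 8 mm thick (x), at lid x +10 mm, its top 14 mm above the plate (56 mm above the table when seated). Behind it (-x) 51 mm of the plate are flat.
- tab_top (a point): Centre of the top of the red snap tab, a block 36 mm (soap_box x) x 60 mm (y). Up, its top is 46 mm above the table (10 mm above the ledges); fully down 32 mm (4 mm below them).
- tab (a joint): Travel of the snap tab, m: 0 up (blocks the lid), 0.014 fully down; it is pressed straight down with about 4 N, and stays where it is left. The lid passes over it from about 0.011.
- toothbrush: Bystander: bamboo toothbrush lying flat beside the soap box, 190 x 12 mm, 21 mm high; origin under its middle, x along it
- nail_file: Bystander: steel nail file with black handle lying flat beside the soap box, 173 x 16 mm, 8 mm high; origin near its middle, x along it
- lotion_tube: Bystander: closed pale blue lotion tube with white cap lying behind the soap box's tub end, 117 x 48 mm, 26 mm high; origin under its middle
- mirror: Bystander: white plastic folding mirror on its small stand, 130 mm wide, 185 mm high; origin under its foot's centre
- tumbler: Bystander: white ceramic tumbler, 70 mm across, 95 mm high; origin under its centre
- cream_jar: Bystander: amber jar with white cap, 64 mm across, 55 mm high; origin under its centre
- comb: Bystander: black comb lying flat, 160 x 34 mm, 6 mm high; origin under its middle
Things that resemble listed ones, but are neither listed nor needed, are in the scene too. What is meant by the lid is not black or purple, and is the larger of those in its own colour.

How it is judged:
By the outcome, as a careful person would: the job done as asked, in the order asked, and still so for the second after the job is handed in, with the robot touching nothing.
It also fails if it takes over 42 s, if anything falls off the work surface, if the arm or the gripper's body presses on something with over 40 N, if the wrist force passes 120 N, or if a joint passes its speed limit or range.

ROBOT

A 6-joint arm with a two-finger parallel gripper is mounted at the origin on the work surface. World frame = base frame: x ahead of the robot, y to its left, z up, the work surface at z = 0. Lengths are in mm, angles in degrees, forces in N, time in s.
With the tool pointing down it reaches from about 350 to 950 mm from the base axis. Payload 17.4 kg.
Tool frame: the origin (TCP) lies at the very end of the fingers, on their centre line; the grasp point (between the pads) lies 19 mm behind it; z points along the fingers, x is the direction in which the jaws open and shut, and the axes are right-handed (so a half turn about z gives the same grasp; the last joint's range is limited). The gripper opens to 93 mm and grips with 3 to 60 N. Pads are 15 mm wide; open, the fingers measure 128 mm over their backs; the gripper's body (75 mm by 188 mm) begins 65 mm behind the grasp point.
Start: joints at [72.09, 6.646, 82.598, -0, 90.757, -2.166], TCP at [183.172, 649.677, 218.646] pointing down, gripper open.
Joint ranges: [-162.19, 162.19], [-47.58, 125.68], [4.15, 143.07], [-65.23, 245.23], [0.69, 171.88], [-170.13, 170.13]. Speed limits (degrees/s): [108.29, 108.29, 127.2, 180, 180, 180].

INTERFACE

Orientations are given as a 3x3 rotation matrix whose columns are the frame's x, y, z axes.
In Python, from cell import manip gives the robot as it stands.
- The arm moves only by the tool step_arm, never from a script. Its argument "deltas" is a list of rows, each an object of numbers: "x", "y", "z": the shift along the tool's x, y, z in mm; "ax", "ay", "az": the turn, a rotation vector about the tool's x, y, z in degrees. A call has 1 to 8 rows; each row is the pose to reach, as a shift and turn from the pose commanded when the call began, along the tool's axes at that moment; what a row does not reach only later rows make up. A row lasts 1/8 s, in which the tool goes at most 62.5 mm and 10.7 degrees, less where a joint would pass 70% of its speed; a pose out of reach is approached as far as the arm can. A call with a gripper value outside its range is refused whole. "gripper" is the closure, from 0 (fully open) to 1 (shut), set as the call begins (left out, the last holds). The fingers move at their own pace and stop on an object; "squeeze" is the grip in N (left out, the last holds). Time passes only in rows, so rows that repeat a pose let the fingers close. It gives the time, the measured TCP pose, the force and the opening at its end, in the units of the state.
- manip.get_obs(): the state, without advancing time (a new reading comes with each control period).
- manip.camera(name): name is "scene" or "side" or "wrist"; returns the picture (480x640x3 uint8, blue, green, red); there is no depth.
- manip.get_calibration(name): a dict with "camera_matrix" (3x3 intrinsics, pixels), "origin" and "rotation" of the camera in the world. Camera axes: x right, y down, z forward; pixel columns grow to the right and rows downward; lengths in mm; the calibration is good to about 2 mm. A picture is of the moment at which its call begins: read the wrist's pose just before it. get_calibration takes no time and is no camera call; for the wrist camera it gives the pose at the moment of the call.
- manip.sign_off(): hands the job in, once; it reports no verdict.
The state is a dict: "time": time; "joints": joint angles; "joint_vel": joint speeds; "joint_efforts": joint torques, N m; "ee_pos": TCP position; "eef_rot": TCP orientation; "ft_force": force on the tool from outside, world axes, zero at the start; "moment": the same for the moment, N m; "gripper_width": opening from 0.0 (shut) to 1.0 (fully open).
Only numpy, scipy, OpenCV 4.12 (cv2) and the standard library are available. Lean on these libraries where they do the work, as an engineer would, in place of code of your own. Each camera call takes 0.05 s, during which the arm holds its last target.

## Working session

There is one attempt and no reset: what is moved stays moved. The work goes in short steps, Python scripts to look and compute and a tool call to move; the robot and the scene stay as the last step left them, time stands still between calls to the robot, and variables do not carry over. Pictures are saved under pics/ and viewed, and the job is handed in when it is done.

Besides the shell and the picture viewer there is one more tool, called after ">>>" by a JSON object that holds its "op" and its "data". step_arm: Moves the arm, as the interface text tells. Its arguments: {"type":"object","properties":{"deltas":{"type":"array","items":{"type":"object","properties":{"x":{"type":"number"},"y":{"type":"number"},"z":{"type":"number"},"ax":{"type":"number"},"ay":{"type":"number"},"az":{"type":"number"}}}},"gripper":{"type":"number"},"squeeze":{"type":"number"}},"required":["deltas"]}

```bash
mkdir -p pics; ls
python3 - <<'E'
from cell import manip
import cv2
for n in("scene","side","wrist"):
    c=manip.get_calibration(n);print(n,c)
    cv2.imwrite(f"pics/{n}0.png",manip.camera(n))
o=manip.get_obs();print(o)
E
```

```text
pics
scene {'camera_matrix': array([[622.75210586,   0.        , 320.77900798],
       [  0.        , 622.75210586, 254.71977954],
       [  0.        ,   0.        ,   1.        ]]), 'origin': array([1055.13030626, -980.84237765, 1102.88156736]), 'rotation': array([[ 0.86996641,  0.34340943, -0.35387626],
       [ 0.49290363, -0.58479283,  0.64425411],
       [ 0.01429864, -0.73490633, -0.67801788]])}
side {'camera_matrix': array([[485.25872517,   0.        , 325.6132181 ],
       [  0.        , 485.25872517, 248.03793821],
       [  0.        ,   0.        ,   1.        ]]), 'origin': array([ 146.62267162, -658.36939462,  734.91032283]), 'rotation': array([[ 0.87601697, -0.32062697,  0.36026741],
       [-0.48215072, -0.59954597,  0.63880773],
       [ 0.01117789, -0.73330961, -0.67980297]])}
wrist {'camera_matrix': array([[420.3990028 ,   0.        , 312.99856505],
       [  0.        , 420.3990028 , 238.65032714],
       [  0.        ,   0.        ,   1.        ]]), 'origin': array([105.54105916, 671.65170202, 384.43548838]), 'rotation': array([[ 0.27134613,  0.92122159,  0.27878
[... 194 characters left out ...]
6804e-03,
        9.07567739e+01, -2.16658895e+00]), 'joint_vel': array([-0.03864781, -0.07114493, -0.14465577,  0.10386456, -0.10811773,
        0.12410545]), 'joint_efforts': array([ 1.53140012e-03, -7.21763062e+01, -6.22949409e+01,  7.81151606e-02,
        2.24134850e-02, -9.49203741e-05]), 'ee_pos': array([183.13065215, 649.51866743, 218.07988378]), 'eef_rot': array([[ 2.71339678e-01,  9.62483619e-01, -2.49896692e-04],
       [ 9.62483238e-01, -2.71339793e-01, -8.56476810e-04],
       [-8.92151816e-04, -8.12523553e-06, -9.99999602e-01]]), 'ft_force': array([1.10292788, 0.69153232, 0.4270813 ]), 'moment': array([-0.01194113,  0.07418251,  0.02487809]), 'gripper_width': 1.0044297405891187}
```

View pics/scene0.png

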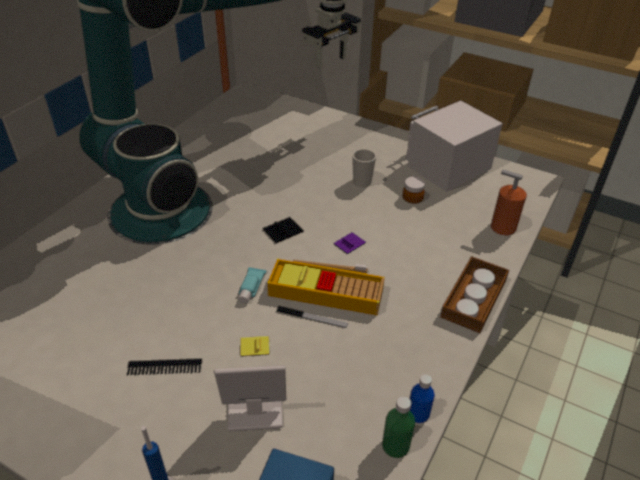

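View pics/side0.png

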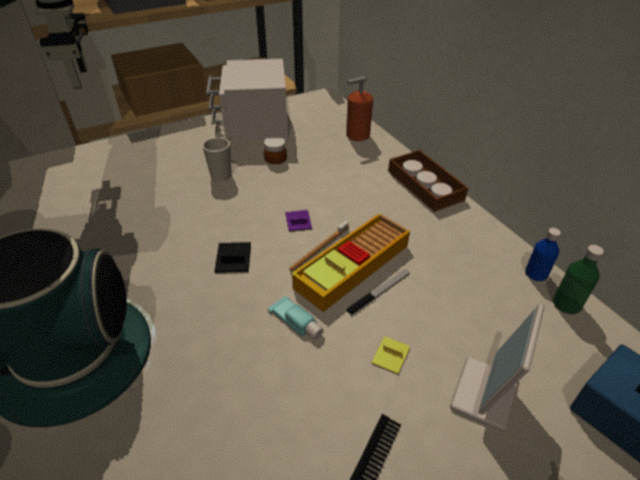

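View pics/wrist0.png

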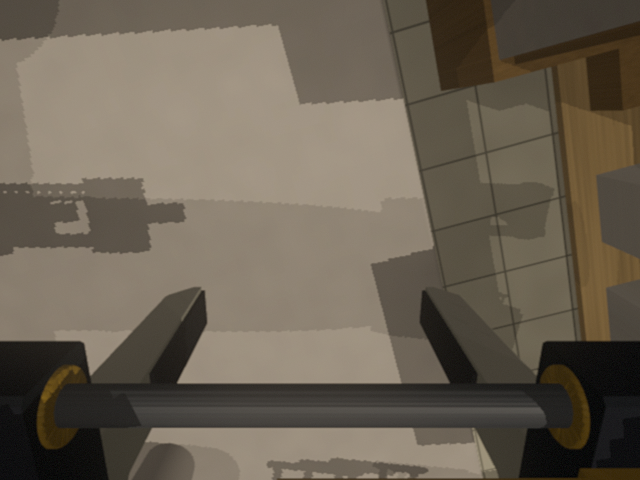

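Scene camera: box at about (325,287) with the red tab at (326,281), lid left of it. Side camera: tab at (355,253), lid at (327,267). Now measuring.

```bash
cat > h.py <<'E'
import cv2,numpy as np
from cell import manip
def ray(c,p,z):
    K=c["camera_matrix"];d=c["rotation"]@np.linalg.inv(K)@np.array([p[0],p[1],1.]);o=c["origin"]
    return o+d*(z-o[2])/d[2]
def proj(c,P):
    q=c["rotation"].T@(np.array(P,float)-c["origin"]);q=c["camera_matrix"]@q;return q[:2]/q[2]
def tri(cs,ps):
    A=np.zeros((3,3));b=np.zeros(3)
    for c,p in zip(cs,ps):
        d=c["rotation"]@np.linalg.inv(c["camera_matrix"])@np.array([p[0],p[1],1.]);d/=np.linalg.norm(d)
        M=np.eye(3)-np.outer(d,d);A+=M;b+=M@c["origin"]
    return np.linalg.solve(A,b)
E
python3 - <<'E'
from h import *
win={"scene":(250,400,245,330),"side":(280,425,200,320)}
P={}
for n,(a,b,c_,d) in win.items():
    im=cv2.imread(f"pics/{n}0.png");C=manip.get_calibration(n)
    hsv=cv2.cvtColor(im,cv2.COLOR_BGR2HSV);m0=np.zeros(im.shape[:2],np.uint8);m0[c_:d,a:b]=255
    h,s,v=cv2.split(hsv)
    red=((h<6)|(h>174))&(s>150)&(v>100)&(m0>0)
    lid=(h>25)&(h<36)&(s>90)&(v>100)&(m0>0)
    for k,m,z in(("red",red,46),("lid",lid,42)):
        m=m.astype(np.uint8);N,L,S,ct=cv2.connectedComponentsWithStats(m);i=1+np.argmax(S[1:,4])
        cc=ct[i];print(n,k,S[i],cc,ray(C,cc,z));P[n,k]=(C,cc)
        cs=cv2.findContours((L==i).astype(np.uint8),0,2)[0];cn=max(cs,key=cv2.contourArea)
        W=np.array([ray(C,p[0],z)[:2] for p in cn],np.float32);print(cv2.minAreaRect(W))
    cr=im[c_:d,a:b];cv2.imwrite(f"pics/{n}c.png",cv2.resize(cr,None,fx=5,fy=5,interpolation=cv2.INTER_CUBIC))
for k in("red","lid"):
    print(k,tri([P[n,k][0] for n in win],[P[n,k][1] for n in win]))
E
```

```text
scene red [317 271  18  20 258] [326.15503876 280.65891473] [559.79089374 -49.79208488  46.        ]
((559.8650512695312, -48.928924560546875), (34.92426300048828, 60.58189392089844), 16.413206100463867)
scene lid [279 264  41  24 621] [298.61674718 275.23349436] [491.24056455 -63.80802065  42.        ]
((491.8996887207031, -62.582088470458984), (87.93571472167969, 69.19824981689453), 17.236854553222656)
side red [338 241  31  22 332] [353.45783133 251.55421687] [557.47845185 -47.64062739  46.        ]
((557.6433715820312, -47.06474685668945), (34.907047271728516, 59.27558135986328), 16.625625610351562)
side lid [ 304  250   54   39 1019] [329.65652601 269.00098135] [491.15055295 -65.29518185  42.        ]
((493.34393310546875, -63.88032531738281), (91.02606964111328, 71.4206314086914), 16.683658599853516)
red [558.49119868 -46.74752647  43.77043807]
lid [491.38313731 -64.47325244  41.90709894]
```

View pics/scenec.png

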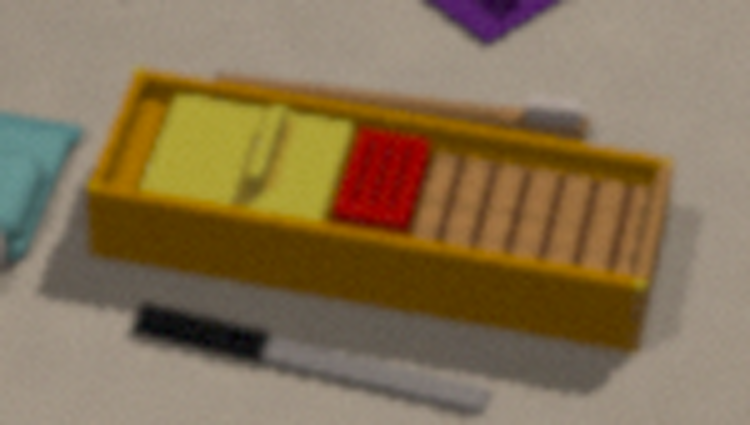

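View pics/sidec.png

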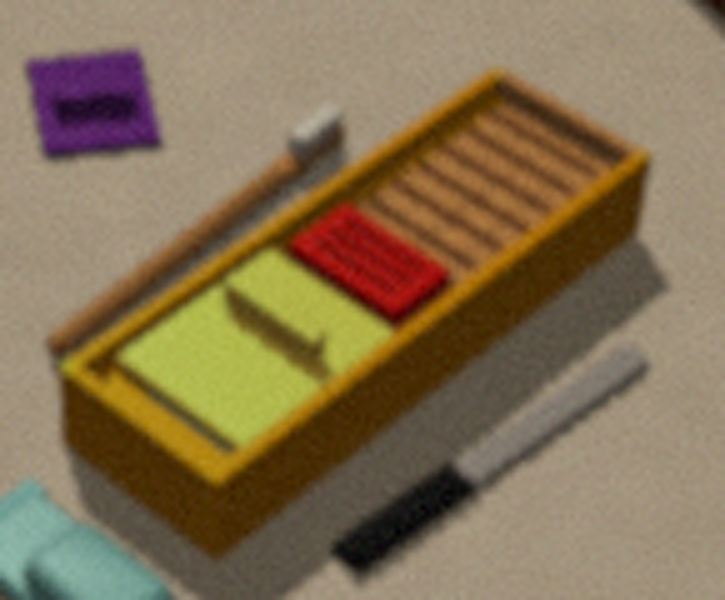

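Run:
```python
from h import *
pts={"scene":[(138,70),(672,160),(642,290),(92,188)],"side":[(67,368),(500,70),(649,153),(215,487)]}
off={"scene":(250,245),"side":(280,200)}
cs=[manip.get_calibration(n) for n in pts]
T=[]
for i in range(4):
    ps=[np.array(pts[n][i])/5+off[n]-.4 for n in pts]
    t=tri(cs,ps);T.append(t);print(t,[ray(c,p,46)[:2].round(1) for c,p in zip(cs,ps)])
T=np.array(T);print(T.mean(0));
for a,b in((0,1),(3,2),(3,0),(2,1)):
    d=T[b]-T[a];print(np.linalg.norm(d),np.degrees(np.arctan2(d[1],d[0])))
# red top corners
r={"scene":[(365,125),(430,140),(412,230),(335,220)],"side":[(290,240),(343,203),(450,270),(395,305)]}
```

```text
[418.78043765 -46.32527977  48.37885936] [array([417.2, -43.7]), array([419.6, -44.7])]
[674.24396524  31.23578254  47.19433314] [array([673.7,  32.9]), array([675. ,  31.9])]
[698.40624599 -50.66000343  47.43937641] [array([698.3, -51.7]), array([700.5, -47.1])]
[ 442.19602067 -124.76431504   44.69147489] [array([ 442.6, -124.4]), array([ 441.3, -127.1])]
[558.40666739 -47.62845393  46.92601095]
266.9807772464139 16.888769571289657
266.72585086983867 16.131584987316177
81.94247119807517 106.62139113100935
85.38615588393178 106.43800540526401
```

```bash
cat >> h.py <<'E'
from scipy.spatial.transform import Rotation as Ro
YAW=16.5;O=np.array([558.5,-47.7,0])
Bx=Ro.from_euler('z',YAW,degrees=True).as_matrix()
Rt=np.column_stack([-Bx[:,1],-Bx[:,0],[0,0,-1]])
def b2w(p): return O+Bx@np.array(p,float)
def to(p,R=Rt):
    o=manip.get_obs();Rc=o["eef_rot"]
    print("t",round(o["time"],2),"box",(Bx.T@(o["ee_pos"]-O)).round(1),"F",(Bx.T@o["ft_force"]).round(1),"g",round(o["gripper_width"],2))
    print("delta",(Rc.T@(b2w(p)-o["ee_pos"])).round(1),"rot",Ro.from_matrix(Rc.T@R).as_rotvec(degrees=True).round(2))
E
python3 - <<'E'
from h import *
c=manip.get_calibration("scene");s=manip.get_calibration("side")
print("whitebox top nearcorner",tri([c,s],[(459,138),(290,96)]),ray(c,(415,160),0),ray(s,(228,150),0))
print("mirror top",ray(c,(250,370),185),"tumbler",ray(c,(363,183),0),"jar",ray(c,(413,200),0))
to([0,0,120])
E
```

```text
whitebox top nearcorner [669.57153055 496.29166415 156.8404141 ] [518.45850419 598.51995392   0.        ] [489.13268258 521.18247384   0.        ]
mirror top [ 617.18716326 -440.72615273  185.        ] tumbler [432.50332022 406.14540097   0.        ] jar [594.69123611 405.82978164   0.        ]
t 0.15 box [-161.9  775.1  218.1] F [1.3 0.3 0.4] g 1.0
delta [-569.1  550.5   98.6] rot [7.0000e-02 2.0000e-02 1.4776e+02]
```

>>> {"op": "step_arm", "data": {"deltas": [{"x": -20,"y": 19,"az": 5},{"x": -60,"y": 58,"az": 15},{"x": -100,"y": 97,"az": 25},{"x": -140,"y": 135,"az": 35},{"x": -180,"y": 174,"az": 45},{"x": -220,"y": 213,"az": 55},{"x": -260,"y": 251,"az": 65},{"x": -300,"y": 290,"az": 75}], "gripper": 1}}

```text
invalid input
```

```bash
python3 -c "
from h import *
to([0,0,120])"
```

```text
t 0.15 box [-161.9  775.1  218.1] F [1.3 0.3 0.4] g 1.0
delta [-569.1  550.5   98.6] rot [7.0000e-02 2.0000e-02 1.4776e+02]
```

>>> {"op": "step_arm", "data": {"deltas": [{"x": -20,"y": 19,"z": 0,"ax": 0,"ay": 0,"az": 5},{"x": -60,"y": 58,"z": 0,"ax": 0,"ay": 0,"az": 15},{"x": -100,"y": 97,"z": 0,"ax": 0,"ay": 0,"az": 25},{"x": -140,"y": 135,"z": 0,"ax": 0,"ay": 0,"az": 35},{"x": -180,"y": 174,"z": 0,"ax": 0,"ay": 0,"az": 45},{"x": -220,"y": 213,"z": 0,"ax": 0,"ay": 0,"az": 55},{"x": -260,"y": 251,"z": 0,"ax": 0,"ay": 0,"az": 65},{"x": -300,"y": 290,"z": 0,"ax": 0,"ay": 0,"az": 75}], "gripper": 1, "squeeze": 10}}

```text
time: 1.15
ee_pos: [381.3, 280.6, 218.6]
eef_rot: [[1.0, -0.018, 0.0], [-0.018, -1.0, 0.0], [0.0, -0.0, -1.0]]
ft_force: [0.4, 0.4, -0.5]
gripper_width: 0.19
```

```bash
python3 -c "
from h import *
to([0,0,120])"
```

```text
t 1.15 box [-76.7 365.1 218.6] F [ 0.5  0.3 -0.5] g 0.19
delta [183.2 325.   98.6] rot [-1.000e-02 -1.000e-02  7.244e+01]
```

>>> {"op": "step_arm", "data": {"deltas": [{"x": 24,"y": 42,"z": 0,"ax": 0,"ay": 0,"az": 10},{"x": 50,"y": 88,"z": 0,"ax": 0,"ay": 0,"az": 20},{"x": 76,"y": 135,"z": 0,"ax": 0,"ay": 0,"az": 30},{"x": 102,"y": 181,"z": 0,"ax": 0,"ay": 0,"az": 40},{"x": 128,"y": 227,"z": 20,"ax": 0,"ay": 0,"az": 50},{"x": 154,"y": 273,"z": 50,"ax": 0,"ay": 0,"az": 60},{"x": 175,"y": 310,"z": 80,"ax": 0,"ay": 0,"az": 69},{"x": 183,"y": 325,"z": 99,"ax": 0,"ay": 0,"az": 72.4}], "gripper": 1, "squeeze": 10}}

```text
time: 2.15
ee_pos: [559.7, -46.8, 117.7]
eef_rot: [[0.286, -0.958, -0.002], [-0.958, -0.286, 0.0], [-0.001, 0.002, -1.0]]
ft_force: [-0.5, 0.3, -0.1]
gripper_width: 0.009
```

Run:
```python
from h import *
to([0,0,60])
C=manip.get_calibration("wrist");im=manip.camera("wrist")
for p in [(-18,-30,46),(18,-30,46),(18,30,46),(-18,30,46),(-113,-36,42),(-23,-36,42),(-23,36,42),(135,-44,46),(-135,44,46)]:
    u=proj(C,b2w(p));cv2.circle(im,tuple(int(round(x)) for x in u),3,(255,0,0),1)
cv2.imwrite("pics/w1.png",im);cv2.imwrite("pics/s1.png",manip.camera("side"))
```

```text
t 2.15 box [  1.4   0.5 117.7] F [-0.3  0.4 -0.1] g 0.01
delta [ 0.5  1.3 57.8] rot [0.1  0.04 0.09]
```

View pics/w1.png

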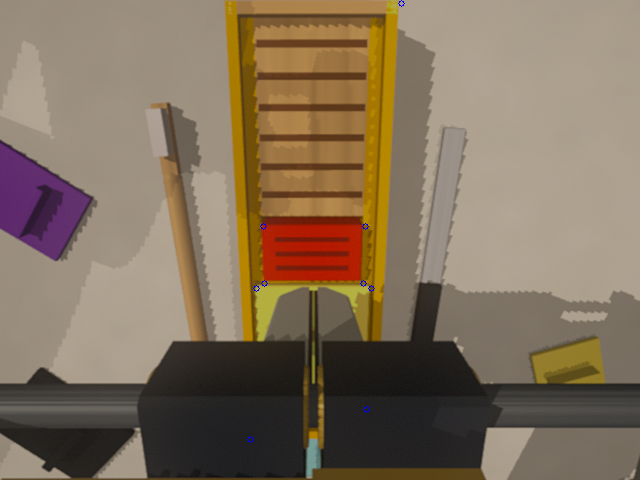

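View pics/s1.png

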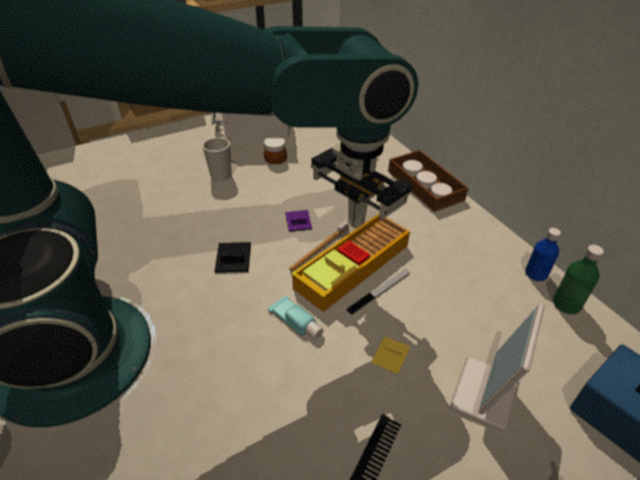

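Wrist view: tab spans about (262–362, 219–281); it and the rails match my predicted corners (blue) to 1–2 mm. Pose confirmed; I'm lowering onto the tab.

>>> {"op": "step_arm", "data": {"deltas": [{"x": 0,"y": 1,"z": 15,"ax": 0,"ay": 0,"az": 0},{"x": 0,"y": 1,"z": 35,"ax": 0,"ay": 0,"az": 0},{"x": 0,"y": 1,"z": 52,"ax": 0,"ay": 0,"az": 0},{"x": 0,"y": 1,"z": 62,"ax": 0,"ay": 0,"az": 0},{"x": 0,"y": 1,"z": 66,"ax": 0,"ay": 0,"az": 0},{"x": 0,"y": 1,"z": 66,"ax": 0,"ay": 0,"az": 0}], "gripper": 1, "squeeze": 10}}

```text
time: 3.0
ee_pos: [558.8, -45.4, 53.7]
eef_rot: [[0.29, -0.957, 0.0], [-0.957, -0.29, 0.0], [-0.0, -0.0, -1.0]]
ft_force: [-0.7, 0.5, 0.5]
gripper_width: 0.002
```

Run:
```python
from h import *
to([0,0,31])
C=manip.get_calibration("wrist");im=manip.camera("wrist")
cv2.imwrite("pics/w2.png",im)
```

```text
t 3.0 box [ 0.9  2.1 53.7] F [-0.5  0.7  0.5] g 0.0
delta [ 2.1  0.9 22.7] rot [-0.    0.    0.36]
```

View pics/w2.png

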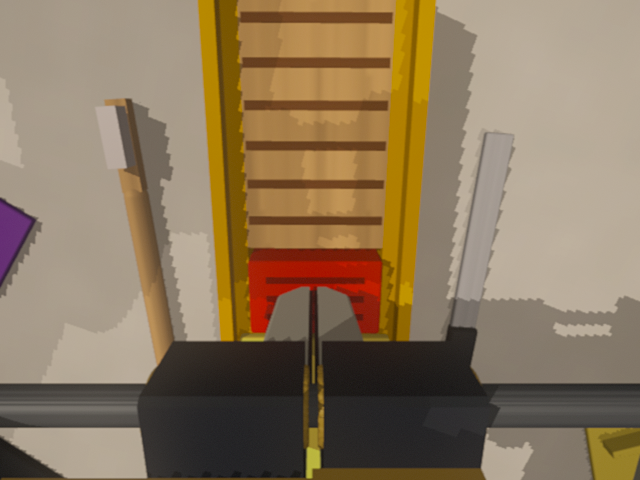

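Fingers are centred over the tab (tab columns 248–382, fingers 265–361). Pressing.

>>> {"op": "step_arm", "data": {"deltas": [{"x": 1,"y": 1,"z": 5,"ax": 0,"ay": 0,"az": 0},{"x": 1,"y": 1,"z": 9,"ax": 0,"ay": 0,"az": 0},{"x": 1,"y": 1,"z": 13,"ax": 0,"ay": 0,"az": 0},{"x": 1,"y": 1,"z": 17,"ax": 0,"ay": 0,"az": 0},{"x": 1,"y": 1,"z": 20,"ax": 0,"ay": 0,"az": 0},{"x": 1,"y": 1,"z": 20,"ax": 0,"ay": 0,"az": 0}], "gripper": 1, "squeeze": 10}}

```text
time: 3.8
ee_pos: [557.9, -46.5, 33.3]
eef_rot: [[0.29, -0.957, -0.0], [-0.957, -0.29, 0.0], [-0.0, 0.0, -1.0]]
ft_force: [-0.0, 0.0, -0.5]
gripper_width: 0.005
```

```bash
python3 -c "
from h import *
to([0,0,31])"
```

```text
t 3.8 box [-0.3  1.3 33.3] F [-0.   0.  -0.5] g 0.0
delta [ 1.3 -0.2  2.3] rot [0.02 0.02 0.35]
```

>>> {"op": "step_arm", "data": {"deltas": [{"x": 0,"y": 0,"z": 1,"ax": 0,"ay": 0,"az": 0},{"x": 0,"y": 0,"z": 2,"ax": 0,"ay": 0,"az": 0},{"x": 0,"y": 0,"z": 2,"ax": 0,"ay": 0,"az": 0}], "gripper": 1, "squeeze": 10}}

```text
time: 4.18
ee_pos: [558.0, -46.5, 32.2]
eef_rot: [[0.29, -0.957, -0.0], [-0.957, -0.29, 0.0], [-0.0, 0.0, -1.0]]
ft_force: [-5.7, 0.6, 9.2]
gripper_width: 0.004
```

```bash
python3 -c "
from h import *
to([0,0,31])"
```

```text
t 4.17 box [-0.2  1.3 32.2] F [-5.3  2.2  9.2] g 0.0
delta [ 1.3 -0.2  1.2] rot [0.01 0.01 0.36]
```

>>> {"op": "step_arm", "data": {"deltas": [{"x": 0,"y": 0,"z": 0.5,"ax": 0,"ay": 0,"az": 0},{"x": 0,"y": 0,"z": 0.5,"ax": 0,"ay": 0,"az": 0}], "gripper": 1, "squeeze": 10}}

```text
time: 4.42
ee_pos: [558.0, -46.5, 32.2]
eef_rot: [[0.29, -0.957, 0.0], [-0.957, -0.29, 0.0], [-0.0, -0.0, -1.0]]
ft_force: [-7.5, 1.7, 15.4]
gripper_width: 0.008
```

```bash
python3 -c "
from h import *
to([0,0,90])"
```

```text
t 4.42 box [-0.1  1.3 32.2] F [-6.7  3.8 15.4] g 0.01
delta [  1.3  -0.1 -57.8] rot [-0.    0.01  0.36]
```

The tab is on its stop (32.2 mm, 15 N). Lifting and moving behind the ridge.

>>> {"op": "step_arm", "data": {"deltas": [{"x": 0,"y": 0,"z": -12,"ax": 0,"ay": 0,"az": 0},{"x": 0,"y": 0,"z": -35,"ax": 0,"ay": 0,"az": 0.3},{"x": 1,"y": 5,"z": -55,"ax": 0,"ay": 0,"az": 0.3},{"x": 1,"y": 30,"z": -60,"ax": 0,"ay": 0,"az": 0.3},{"x": 1,"y": 60,"z": -60,"ax": 0,"ay": 0,"az": 0.3},{"x": 1,"y": 80,"z": -60,"ax": 0,"ay": 0,"az": 0.3},{"x": 1,"y": 87,"z": -60,"ax": 0,"ay": 0,"az": 0.3},{"x": 1,"y": 87,"z": -60,"ax": 0,"ay": 0,"az": 0.3}], "gripper": 1, "squeeze": 10}}

```text
time: 5.42
ee_pos: [475.2, -72.9, 91.6]
eef_rot: [[0.285, -0.959, 0.001], [-0.959, -0.285, -0.0], [0.0, -0.001, -1.0]]
ft_force: [-0.3, 0.2, 0.1]
gripper_width: 0.01
```

Run:
```python
from h import *
to([-86,0,46])
C=manip.get_calibration("wrist");im=manip.camera("wrist")
cv2.imwrite("pics/w3.png",im)
hsv=cv2.cvtColor(im,cv2.COLOR_BGR2HSV);h,s,v=cv2.split(hsv)
m=(((h<6)|(h>174))&(s>150)&(v>80)).astype(np.uint8)
cn=max(cv2.findContours(m,0,2)[0],key=cv2.contourArea)
for z in(32,46):
    W=np.array([(Bx.T@(ray(C,p[0],z)-O))[:2] for p in cn]);print(z,W.min(0).round(1),W.max(0).round(1))
si=manip.camera("side");cv2.imwrite("pics/s3.png",cv2.resize(si[180:340,250:450],None,fx=4,fy=4))
```

```text
t 5.42 box [-87.   -0.6  91.6] F [-0.2  0.2  0.1] g 0.01
delta [-0.6 -1.  45.6] rot [-0.04 -0.02  0.04]
32 [-12.6 -27.8] [18.2 30.5]
46 [-12.2 -26.1] [16.7 28.6]
```

View pics/w3.png

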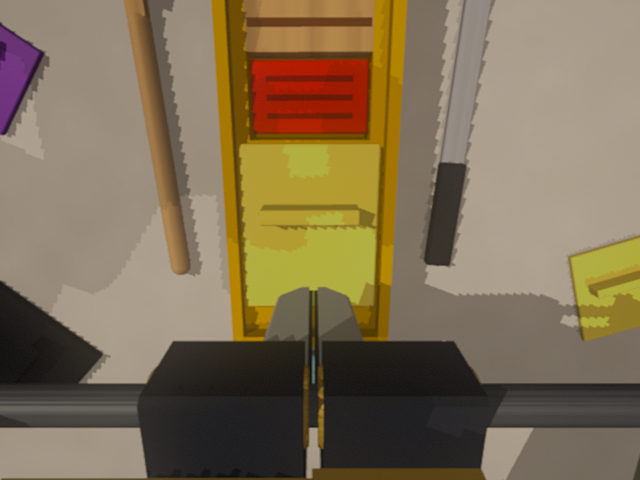

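View pics/s3.png

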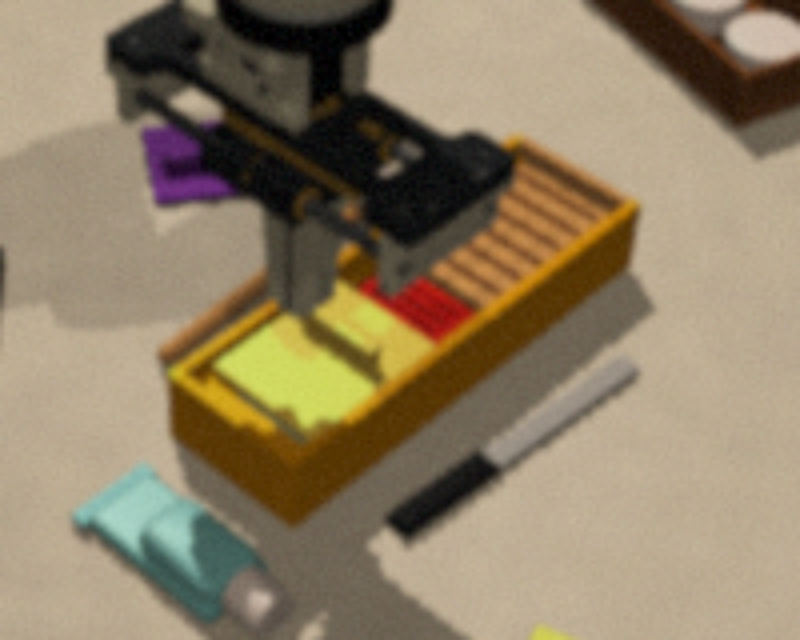

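Wrist view: tab now sits sunk below the ledges (rows 58–135), lid undisturbed, ridge at rows 205–226. Lowering behind the ridge.

>>> {"op": "step_arm", "data": {"deltas": [{"x": -1.5,"y": 0,"z": 10,"ax": 0,"ay": 0,"az": 0},{"x": -1.5,"y": 0,"z": 25,"ax": 0,"ay": 0,"az": 0},{"x": -1.5,"y": 0,"z": 36,"ax": 0,"ay": 0,"az": 0},{"x": -1.5,"y": 0,"z": 42,"ax": 0,"ay": 0,"az": 0},{"x": -1.5,"y": 0,"z": 44,"ax": 0,"ay": 0,"az": 0},{"x": -1.5,"y": 0,"z": 44,"ax": 0,"ay": 0,"az": 0}], "gripper": 1, "squeeze": 10}}

```text
time: 6.28
ee_pos: [474.7, -71.4, 47.3]
eef_rot: [[0.285, -0.959, 0.0], [-0.959, -0.285, -0.0], [0.0, -0.0, -1.0]]
ft_force: [-0.3, 0.1, -0.2]
gripper_width: 0.008
```

```bash
python3 -c "
from h import *
to([-65,1,46.5])"
```

```text
t 6.28 box [-87.1   1.   47.3] F [-0.3  0.2 -0.2] g 0.01
delta [  0.  -22.1   0.8] rot [-0.01 -0.01  0.05]
```

>>> {"op": "step_arm", "data": {"deltas": [{"x": 0,"y": -5,"z": 0,"ax": 0,"ay": 0,"az": 0},{"x": 0,"y": -10,"z": 0,"ax": 0,"ay": 0,"az": 0},{"x": 0,"y": -14,"z": 0,"ax": 0,"ay": 0,"az": 0},{"x": 0,"y": -18,"z": 0,"ax": 0,"ay": 0,"az": 0},{"x": 0,"y": -23,"z": 0,"ax": 0,"ay": 0,"az": 0},{"x": 0,"y": -28,"z": 0,"ax": 0,"ay": 0,"az": 0},{"x": 0,"y": -34,"z": 0,"ax": 0,"ay": 0,"az": 0},{"x": 0,"y": -40,"z": 0,"ax": 0,"ay": 0,"az": 0}], "gripper": 1, "squeeze": 10}}

```text
time: 7.28
ee_pos: [513.4, -59.9, 47.1]
eef_rot: [[0.285, -0.959, -0.0], [-0.959, -0.285, 0.0], [-0.0, 0.0, -1.0]]
ft_force: [-0.9, -0.6, 0.5]
gripper_width: 0.008
```

Run:
```python
from h import *
to([73,1,47])
cv2.imwrite("pics/w4.png",manip.camera("wrist"))
```

```text
t 7.28 box [-46.7   1.2  47.1] F [-1.  -0.3  0.5] g 0.01
delta [ 3.000e-01 -1.197e+02  1.000e-01] rot [0.   0.   0.06]
```

View pics/w4.png

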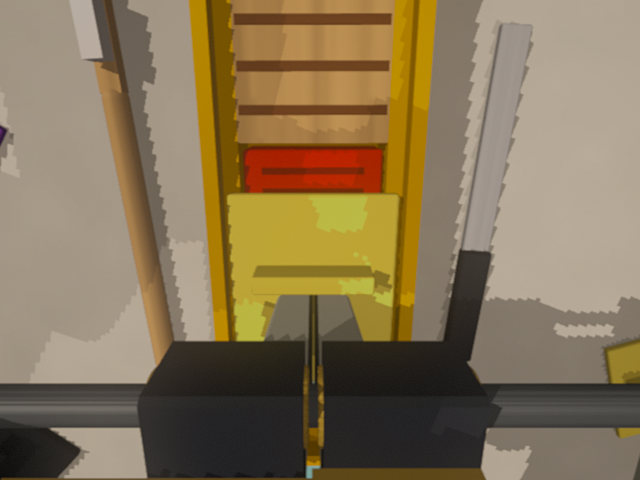

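The lid's front edge (row 195) is sliding over the tab with about 1 N. Continuing.

>>> {"op": "step_arm", "data": {"deltas": [{"x": 0,"y": -7,"z": 0,"ax": 0,"ay": 0,"az": 0},{"x": 0,"y": -15,"z": 0,"ax": 0,"ay": 0,"az": 0},{"x": 0,"y": -24,"z": 0,"ax": 0,"ay": 0,"az": 0},{"x": 0,"y": -33,"z": 0,"ax": 0,"ay": 0,"az": 0},{"x": 0,"y": -42,"z": 0,"ax": 0,"ay": 0,"az": 0},{"x": 0,"y": -50,"z": 0,"ax": 0,"ay": 0,"az": 0},{"x": 0,"y": -56,"z": 0,"ax": 0,"ay": 0,"az": 0},{"x": 0,"y": -60,"z": 0,"ax": 0,"ay": 0,"az": 0}], "gripper": 1, "squeeze": 10}}

```text
time: 8.32
ee_pos: [570.8, -42.8, 47.1]
eef_rot: [[0.285, -0.959, -0.0], [-0.959, -0.285, -0.0], [0.0, 0.0, -1.0]]
ft_force: [-0.7, 0.0, 0.4]
gripper_width: 0.009
```

Run:
```python
from h import *
to([73,1,47])
cv2.imwrite("pics/w5.png",manip.camera("wrist"))
```

```text
t 8.32 box [13.2  1.2 47.1] F [-0.7  0.2  0.4] g 0.01
delta [  0.3 -59.8   0.1] rot [ 0.   -0.    0.06]
```

View pics/w5.png

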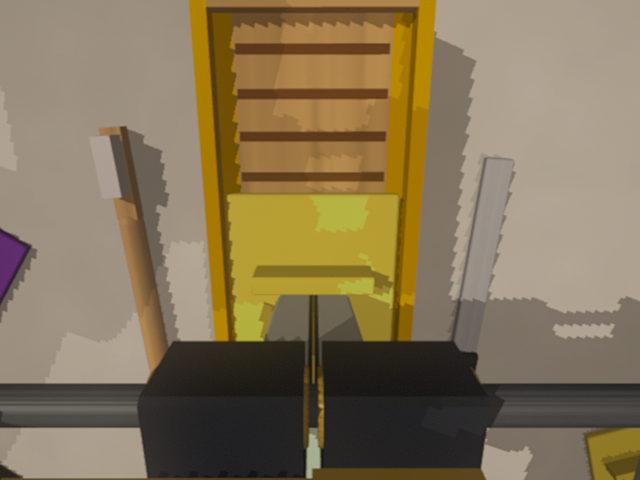

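The lid (front edge at row 195) stays square between the rails, with half the way still to go.

>>> {"op": "step_arm", "data": {"deltas": [{"x": 0,"y": -7,"z": 0,"ax": 0,"ay": 0,"az": 0},{"x": 0,"y": -15,"z": 0,"ax": 0,"ay": 0,"az": 0},{"x": 0,"y": -24,"z": 0,"ax": 0,"ay": 0,"az": 0},{"x": 0,"y": -33,"z": 0,"ax": 0,"ay": 0,"az": 0},{"x": 0,"y": -42,"z": 0,"ax": 0,"ay": 0,"az": 0},{"x": 0,"y": -51,"z": 0,"ax": 0,"ay": 0,"az": 0},{"x": 0,"y": -58,"z": 0,"ax": 0,"ay": 0,"az": 0},{"x": 0,"y": -62,"z": 0,"ax": 0,"ay": 0,"az": 0}], "gripper": 1, "squeeze": 10}}

```text
time: 9.38
ee_pos: [630.3, -25.1, 47.1]
eef_rot: [[0.285, -0.959, -0.0], [-0.959, -0.285, 0.0], [-0.0, 0.0, -1.0]]
ft_force: [-1.0, -0.9, 0.3]
gripper_width: 0.008
```

Run:
```python
from h import *
to([75,1,47])
C=manip.get_calibration("wrist")
im=manip.camera("wrist")
cv2.imwrite("pics/w6.png",im)
```

```text
t 9.38 box [75.2  1.3 47.1] F [-1.2 -0.6  0.3] g 0.01
delta [0.3 0.2 0.1] rot [0.01 0.   0.06]
```

View pics/w6.png

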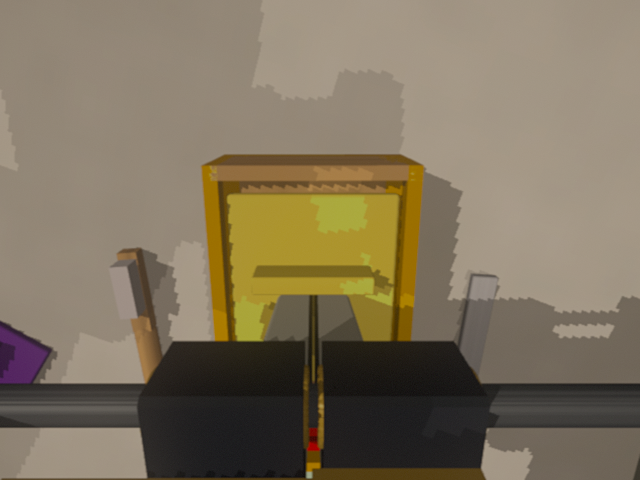

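The lid is about 7 mm short of the end stop (front edge at row 195, stop face at row 181). Backing off, then up.

>>> {"op": "step_arm", "data": {"deltas": [{"x": 0,"y": 4,"z": 0,"ax": 0,"ay": 0,"az": 0},{"x": 0,"y": 8,"z": -3,"ax": 0,"ay": 0,"az": 0},{"x": 0,"y": 10,"z": -20,"ax": 0,"ay": 0,"az": 0},{"x": 0,"y": 20,"z": -50,"ax": 0,"ay": 0,"az": 0},{"x": 0,"y": 50,"z": -90,"ax": 0,"ay": 0,"az": 0},{"x": 0,"y": 90,"z": -120,"ax": 0,"ay": 0,"az": 0},{"x": 0,"y": 120,"z": -140,"ax": 0,"ay": 0,"az": 0},{"x": 0,"y": 130,"z": -150,"ax": 0,"ay": 0,"az": 0}], "gripper": 1, "squeeze": 10}}

```text
time: 10.42
ee_pos: [504.6, -62.7, 199.8]
eef_rot: [[0.284, -0.959, 0.003], [-0.959, -0.284, -0.001], [0.002, -0.003, -1.0]]
ft_force: [0.0, 0.1, -0.3]
gripper_width: 0.003
```

```bash
cat > chk.py <<'E'
from h import *
to([75,1,47])
for n in("wrist","side","scene"):
    C=manip.get_calibration(n);im=manip.camera(n);cv2.imwrite(f"pics/{n}7.png",im)
    h,s,v=cv2.split(cv2.cvtColor(im,cv2.COLOR_BGR2HSV))
    for k,m,zs,c0 in(("lid",(h>25)&(h<36)&(s>90)&(v>90),(42,),(76,0,42)),("red",((h<6)|(h>174))&(s>150)&(v>80),(32,46),(0,0,32))):
        N,L,S,ct=cv2.connectedComponentsWithStats(m.astype(np.uint8))
        u=proj(C,b2w(c0));i=min((i for i in range(1,N) if S[i,4]>100),key=lambda i:np.linalg.norm(ct[i]-u))
        cn=max(cv2.findContours((L==i).astype(np.uint8),0,2)[0],key=cv2.contourArea)
        for z in zs:
            W=np.array([(Bx.T@(ray(C,p[0],z)-O))[:2] for p in cn]);print(n,k,z,W.min(0).round(1),W.max(0).round(1))
E
python3 chk.py
```

```text
t 10.43 box [-56.    0.9 199.8] F [ 0.1  0.1 -0.3] g 0.0
delta [  -0.3 -130.5  153.2] rot [-0.18 -0.09  0.02]
wrist lid 42 [ 64.8 -34.2] [99.1 37.2]
wrist red 32 [-15.6 -27.9] [17.9 30.3]
wrist red 46 [-13.9 -26.7] [18.2 29.1]
side lid 42 [ 33.5 -31.3] [82.3 -4.8]
side red 32 [-14.2 -23.4] [20.7 31.7]
side red 46 [-25.2 -32.2] [ 9.  21.8]
scene lid 42 [ 33.9 -30.3] [78.4 -4.9]
scene red 32 [-17.2 -18.6] [17.5 28.7]
scene red 46 [-14.2 -31.9] [20.1 14.8]
```

View pics/wrist7.png

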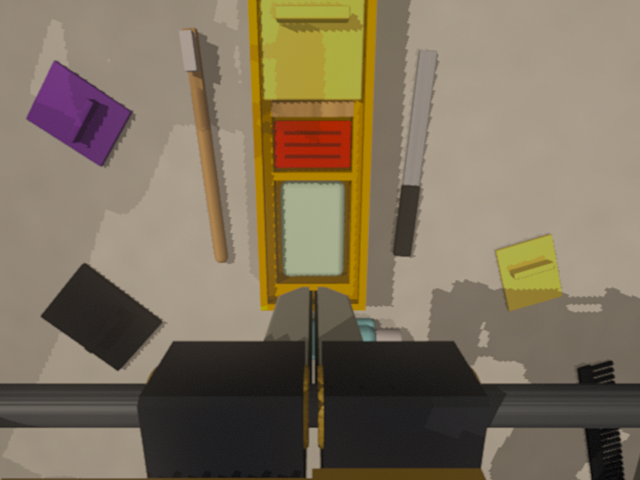

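View pics/side7.png

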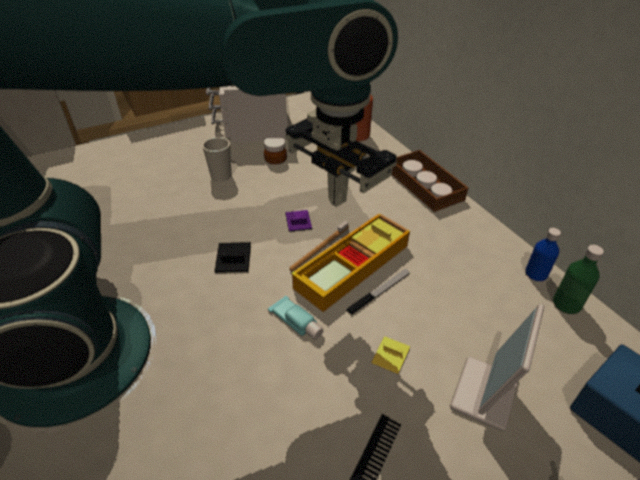

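Wrist view: lid lies flat past the tab (rear edge at row 101, tab front edge at row 118, rack slats visible between them). The soap is exposed and the bystanders are in place.

Run:
```python
from h import *
C=manip.get_calibration("wrist")
for u in((285,101),(340,101)): print("lid rear",(Bx.T@(ray(C,u,42)-O)).round(1))
print((Bx.T@(ray(C,(312,118),32)-O)).round(1))
a=cv2.imread("pics/side0.png");b=cv2.imread("pics/side7.png")
d=(cv2.absdiff(a,b).max(2)>60);print({k:int(d[y0:y1,x0:x1].sum()) for k,(x0,x1,y0,y1) in dict(tube=(265,325,295,340),file=(346,412,268,316),brush=(290,330,240,275),mirror=(450,545,305,430),comb=(350,402,412,480),cup=(203,232,138,182),jar=(263,288,138,164)).items()})
print(manip.sign_off())
```

```text
lid rear [33.8 21.2 42. ]
lid rear [ 33.8 -18.9  42. ]
[21.8  1.5 32. ]
{'tube': 0, 'file': 29, 'brush': 316, 'mirror': 0, 'comb': 684, 'cup': 0, 'jar': 0}
the job is handed in; nothing more can be done
None
```

The box is open. I pressed the red tab down to its stop, then pushed the lid by its ridge, with about 1 N, over the tab and onto the rack. I backed off and handed the job in after about 10.6 s of the 42 s, with the arm clear.

**Tab:** the fingertips stopped at 32.2 mm with 15 N on them. After the push, the tab's position and size in all three views fit a height of 32 mm (down) better than 46 mm (up).

**Lid:** it lies flat and square between the rails. Its rear edge is at x of about +34 mm in the wrist view, or +31 mm going by the finger position. Both are past the tab's front edge at +18 mm, and the lid centre is at about +77 mm, short of the end stop.

**Toiletries:** the before/after side pictures show no change at the tube, mirror, tumbler or jar. My rough pixel comparison did flag the nail file slightly, and the toothbrush and comb more. All three look to be in the same place in both pictures. I put the differences down to shadows and to the opened tub falling inside the toothbrush's window, but I did not measure them separately.

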